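Raise the extraction box window to its mark and start the suction

ROBOT

A 6-joint arm with a two-finger parallel gripper is mounted at the origin on a cart in front of the work surface, level with it; the furniture and walls round the work are solid. World frame = base frame: x ahead of the robot, y to its left, z up, the work surface at z = 0. Lengths are in m, angles in rad, forces in N, time in s.
With the tool pointing down it reaches from about 0.325 to 0.775 m from the base axis. Payload 5.5 kg.
Tool frame: the origin (TCP) lies midway between the tips of the shut fingers; the grasp point (between the pads) lies 19 mm behind it; z points along the fingers, y is the line along which they close (so a half turn about z gives the same grasp; the last joint's range is limited). The gripper opens to 88 mm and grips with 3 to 60 N. Pads are 20 mm wide; open, the fingers measure 115 mm over their backs; the gripper's body (75 mm by 178 mm) begins 61 mm behind the grasp point.
Start: joints at [1.192, 0.091, 1.231, -0, 1.82, -0.057], TCP at [0.19, 0.569, 0.223] pointing down, gripper open.
Joint ranges: [-2.87, 2.87], [-0.86, 2.18], [0.17, 2.46], [-1.51, 4.65], [0.06, 2.69], [-2.65, 2.65]. Speed limits (rad/s): [2.57, 2.57, 3.01, 3.14, 3.14, 3.14].

INTERFACE

Orientations are given as a rotation vector (axis times angle).
In Python, from workcell import manip gives the robot as it stands.
- The arm moves only by the tool apply_moves, never from a script. Its argument "plan" is a list of rows, each a list of 7 numbers: the turn, a rotation vector about the tool's x, y, z in rad, then the shift along the tool's x, y, z in m, then the closure in counts, from 0 (fully open) to 255 (shut). In form: [[wx, wy, wz, dx, dy, dz, fingers], ...]. A call has 1 to 20 rows; each row is the pose to reach, as a shift and turn from the pose commanded when the call began, along the tool's axes at that moment; what a row does not reach only later rows make up. A row lasts 1/12 s, in which the tool goes at most 41.7 mm and 7.16 degrees, less where a joint would pass 70% of its speed; a pose out of reach is approached as far as the arm can. A call with a gripper value outside its range is refused whole. The fingers move at their own pace and stop on an object; "grip_force" is the grip in N (left out, the last holds). Time passes only in rows, so rows that repeat a pose let the fingers close. It gives the time, the measured TCP pose, the force, the opening and the grip force at its end, in the units of the state.
- manip.read_state(): the state, without advancing time (a new reading comes with each control period).
- manip.camera(name): name is "scene" or "top"; returns a dict with "image" (480x640x3 uint8, red, green, blue), "fx", "fy", "cx", "cy" (pixels), "k1" (the pictures are not rectified: a ray, as slopes to the right and down, at radius r is drawn at 1 + k1 r^2 times it, then the intrinsics apply), "xyz" and "orientation" of the camera in the world. Camera axes: x right, y down, z forward; pixel columns grow to the right and rows downward; lengths in m; the calibration is good to about 2 mm. A picture is of the moment at which its call begins. There is no depth.
- manip.job_done(): hands the job in; it is judged then, once.
The state is a dict: "time": time; "q": joint angles; "joint_velocities": joint speeds; "joint_efforts": joint torques, N m; "ee_pos": TCP position; "tcp_rot": TCP orientation; "ft_force": force on the tool from outside, world axes, zero at the start; "wrist_torque": the same for the moment, N m; "gripper_width": finger opening in m; "grasp_force": force on a finger pad.
Only numpy, scipy, OpenCV 4.12 (cv2) and the standard library are available. Lean on these libraries where they do the work, as an engineer would, in place of code of your own. Each camera call takes 0.05 s, during which the arm holds its last target. There are 200 camera calls.

TASK

Get the dust extraction box ready for trimming the model inside: with the fingertips, gently push its counterweighted window up from beneath the black lip until the red pointer on the window is level with the green line on the right-hand post, and leave it there. Then press the green start button on the bench right down and let it come up again. Only touch and push: do not pinch the lip, and leave the model and everything else on the bench where they stand.

Things in the scene. Friction and masses are not known exactly. Their poses are not given: they have to be found in the camera images.
- extraction_box: fixed dust extraction box, 150 deep x 280 wide, white roof at 255 mm, clear sides, two aluminium posts 30 x 30 mm, 402 mm tall, at its front (centres x = -70, y = +-125 mm in its frame). Origin: centre of its underside, on the bench; x points into the box (the window at the front looks to -x), y to its left, z up. Floor 6 mm thick, front sill 31 mm high. The space in front of the window is free
- sash (a joint): height of the window in m above its lowest position: 0 = lowest (lip underside 115 mm above the bench), grows as it slides straight up, stop at 0.17. It starts between 0 and 0.03. A hidden counterweight balances it; a friction of about 4 N must be overcome either way, and it stays where it is left. Not to be moved faster than 0.3 m/s
- lip_edge (a point): middle of the lower front edge of the black lip along the window's foot. The lip is flat, 200 mm long (along y), sticks out 45 mm in front of the window, 10 mm thick (the upper 4 mm a rubber cap, set back 5 mm); the space beneath it is open. Fingers pressing on its top and underside at once count as pinching. x points into the box, y left along the lip, z up
- sash_pointer (a point): front of the short red pointer (26 mm wide, 6 mm thick) on the window's right-hand stile, at mid-thickness, 50 mm above the lip's underside. It moves with the window
- height_mark: white clip, 34 x 16 mm, with a green line 6 mm thick along its middle, on the front of the right-hand post; fixed, at a height of 250 to 300 mm that differs from run to run and is always above the pointer at the start. Origin: the end of the green line nearest the window, at the line's mid-thickness; axes as the box's
- start_button (a joint): travel of the green push button in m: 0 = up, 0.006 = fully down; counts as pressed beyond 0.004. A spring of about 5 N at full travel brings it up again
- start_button_top (a point): centre of the button's top face; round green button of 34 mm diameter in a grey fixed housing on the bench, to the right of the extraction box; it is pressed straight down
- study_model: loose pale blue plaster study model, 84 x 75 x 39 mm, on the floor inside the extraction box behind the window; stays where it is. Origin: centre of its underside
- wax_pot: loose dark pot with rose wax, 68 mm across, 52 mm tall; stays where it is. Origin: centre of its underside
- dropper_bottle: loose clear dropper bottle, 35 mm across, 89 mm tall; stays where it is. Origin: centre of its underside
- burs_case: loose grey-green tin case, 70 x 111 x 25 mm; stays where it is. Origin: centre of its underside
- marker_pen: loose white marker pen with red cap, 124 mm long, 15 mm thick; stays where it is. Origin: centre of its underside
- plaster_spatula: loose plaster spatula with wooden handle, 213 mm long, 20 mm thick; stays where it is. Origin: centre of its underside
Mind the look-alikes: they are no part of the job. Several things look just like the part that bears start_button: the one meant starts farthest to the robot's left.

How it is judged:
On the way, in this order (a step that is already met when the one before it is completed fails the run):
1. the window stands still with its red pointer level with the green line (within 8 mm) (z of sash_pointer in the frame of height_mark between -0.008 and 0.008 m and velocity of joint sash between -0.01 and 0.01 m/s), for 0.3 s.
2. the start button is pressed down (beyond 4 mm of its 6 mm) (value of joint start_button above 0.004 m), for 0.05 s.
At the end, for the whole second after the job is handed in: the window rests with its red pointer within 8 mm of the height of the green line, the start button is up again (below 1.5 mm), and no bystander stands more than 30 mm from where it was (all of step 1 and value of joint start_button below 0.0015 m and distance of each of study_model, wax_pot, dropper_bottle, burs_case, marker_pen, plaster_spatula from where it was at the start of the episode below 0.03 m); the robot touches nothing.
It fails at once if the lip is pinched: fingers press on its top and on its underside at once (over 1 N each) (contact force between each of sash_c0, sash_c1 and the fingers above 1 N).
It fails at once if the window is flung: faster than 0.3 m/s (velocity of joint sash above 0.3 m/s or velocity of joint sash below -0.3 m/s).
It fails at once if a bystander is moved by more than 30 mm or lifted (distance of any of study_model, wax_pot, dropper_bottle, burs_case, marker_pen, plaster_spatula from where it was at the start of the episode above 0.03 m).
It also fails if it takes over 48 s, if anything falls off the work surface, if the arm or the gripper's body presses on something with over 40 N, if the wrist force passes 120 N, or if a joint passes its speed limit or range.

## Working session

There is one attempt and no reset: what is moved stays moved. The work goes in short steps, Python scripts to look and compute and a tool call to move; the robot and the scene stay as the last step left them, time stands still between calls to the robot, and variables do not carry over. Pictures are saved under pics/ and viewed, at most 10 in all, crops included, and the job is handed in when it is done.

Besides the shell and the picture viewer there is one more tool, called by a JSON object that holds its "method" and its "body", one argument or row to a line. apply_moves: Moves the arm, as the interface text tells. Its arguments: {"type":"object","properties":{"plan":{"type":"array","items":{"type":"array","items":{"type":"number"}}},"grip_force":{"type":"number"}},"required":["plan"]}

```bash
mkdir -p pics; cat > h.py <<'E'
import numpy as np,cv2
from scipy.spatial.transform import Rotation as R
from workcell import manip
def rot(o):
    o=np.array(o,float)
    return o if o.shape==(3,3) else (R.from_rotvec(o).as_matrix() if o.size==3 else R.from_quat(o).as_matrix())
def ray(c,u,v):
    x=(u-c["cx"])/c["fx"];y=(v-c["cy"])/c["fy"]
    rd=np.hypot(x,y);r=rd
    for _ in range(20): r=rd/(1+c["k1"]*r*r)
    s=r/rd if rd>0 else 1
    return np.array(c["xyz"]),rot(c["orientation"])@np.array([x*s,y*s,1])
def onplane(c,u,v,z):
    o,d=ray(c,u,v);return o+d*(z-o[2])/d[2]
def proj(c,p):
    q=rot(c["orientation"]).T@(np.array(p)-np.array(c["xyz"]));x,y=q[0]/q[2],q[1]/q[2];k=1+c["k1"]*(x*x+y*y)
    return np.array([c["fx"]*x*k+c["cx"],c["fy"]*y*k+c["cy"]])
def tri(c1,p1,c2,p2):
    A=[];b=[]
    o1,d1=ray(c1,*p1);o2,d2=ray(c2,*p2)
    t=np.linalg.lstsq(np.stack([d1,-d2],1),o2-o1,rcond=None)[0]
    a=o1+t[0]*d1;b=o2+t[1]*d2
    return (a+b)/2,np.linalg.norm(a-b)
E
python3 - <<'E'
from h import *
import pickle
C={}
for n in("scene","top"):
    c=manip.camera(n);C[n]=c;cv2.imwrite(f"pics/{n}0.png",c["image"][:,:,::-1])
    print({k:v for k,v in c.items() if k!="image"})
pickle.dump(C,open("c0.pkl","wb"))
print(manip.read_state())
E
```

```text
{'fx': 536.2723105389757, 'fy': 536.2723105389757, 'cx': 317.60541366437576, 'cy': 239.1049641489381, 'k1': -0.06208276413671636, 'xyz': array([ 0.07360286, -0.90289069,  1.04893445]), 'orientation': array([-2.23269668,  0.54071586, -0.2575091 ])}
{'fx': 450.6212942037732, 'fy': 450.6212942037732, 'cx': 310.565390431823, 'cy': 245.2655532541625, 'k1': 0.023788064264919313, 'xyz': array([0.41089704, 0.04322114, 1.43964816]), 'orientation': array([-2.19468669,  2.19808005, -0.1546798 ])}
{'time': 0.1, 'q': array([ 1.19228125e+00,  9.17879276e-02,  1.23172516e+00, -1.63575466e-05,
        1.81981704e+00, -5.66979464e-02]), 'joint_velocities': array([-0.00039881, -0.00251718, -0.00238129,  0.00031654, -0.0003607 ,
       -0.00021689]), 'joint_efforts': array([ 1.54977417e-03, -4.47852159e+01, -4.07571280e+01,  7.00106425e-02,
        2.83817074e-02, -1.40808183e-04]), 'ee_pos': array([0.18968361, 0.56895221, 0.22164011]), 'tcp_rot': array([-5.03279017e-01, -3.10065284e+00,  2.66993119e-03]), 'ft_force': array([-0.27961491, -0.17026173, -0.5740807 ]), 'wrist_torque': array([-0.00312278, -0.01915239, -0.01551645]), 'grasp_force': 0.0, 'gripper_width': 0.08764361607043714}
```

View pics/scene0.png

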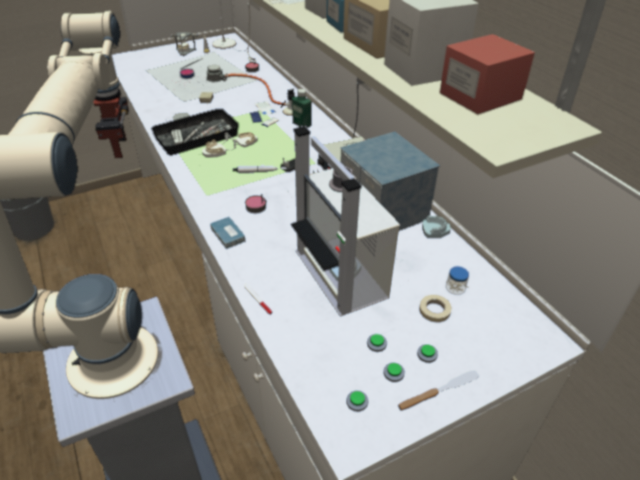

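View pics/top0.png

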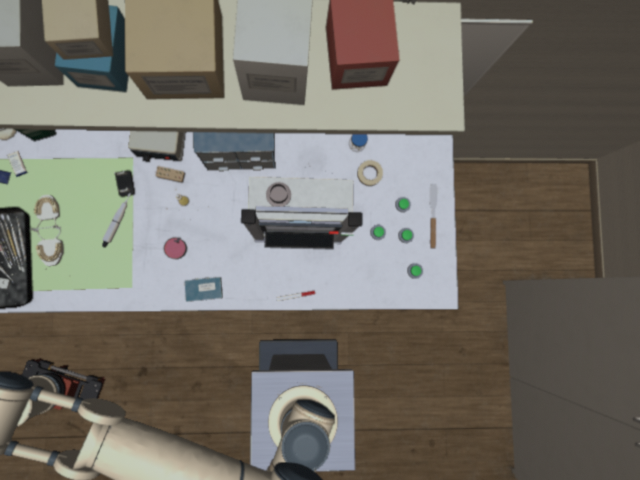

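The scene view shows the box (posts at about (303,190) and (348,250)) and four green buttons. In the top view the buttons are at (403,204), (379,232), (406,235) and (415,270), and the leftmost is (379,232). Next I'll enlarge the box.

```bash
python3 - <<'E'
from h import *
import pickle
C=pickle.load(open("c0.pkl","rb"))
a=C["scene"]["image"][120:320,280:410,::-1];b=C["top"]["image"][170:260,230:430,::-1]
cv2.imwrite("pics/sc1.png",cv2.resize(a,None,fx=3,fy=3,interpolation=cv2.INTER_CUBIC))
cv2.imwrite("pics/tc1.png",cv2.resize(b,None,fx=4,fy=4,interpolation=cv2.INTER_CUBIC))
for p in[(403,204),(379,232),(406,235),(415,270)]:print(onplane(C["top"],*p,0.03))
for p in[(377,340),(428,351),(394,370),(357,399)]:print('s',onplane(C["scene"],*p,0.03))
for n,z in((C["top"],.402),):
  for p in[(250,217),(354,219)]:print('post',onplane(n,*p,z))
E
```

```text
[ 0.67484313 -0.32148188  0.03      ]
[ 0.5844592  -0.24253465  0.03      ]
[ 0.57500906 -0.32887396  0.03      ]
[ 0.46372739 -0.35493289  0.03      ]
s [ 0.57989177 -0.25281916  0.03      ]
s [ 0.66945054 -0.33593128  0.03      ]
s [ 0.56841954 -0.34389889  0.03      ]
s [ 0.4550172  -0.37041116  0.03      ]
post [0.57295966 0.13312243 0.402     ]
post [ 0.56915265 -0.10876469  0.402     ]
```

View pics/sc1.png

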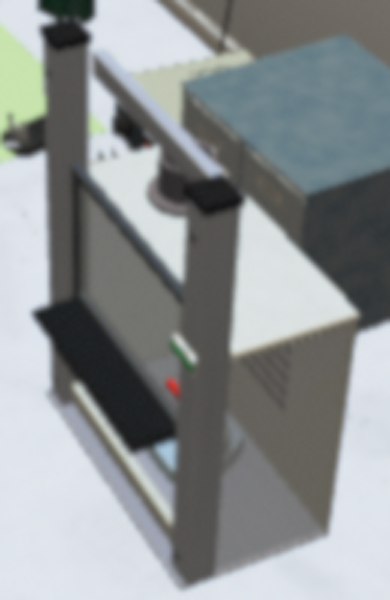

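View pics/tc1.png

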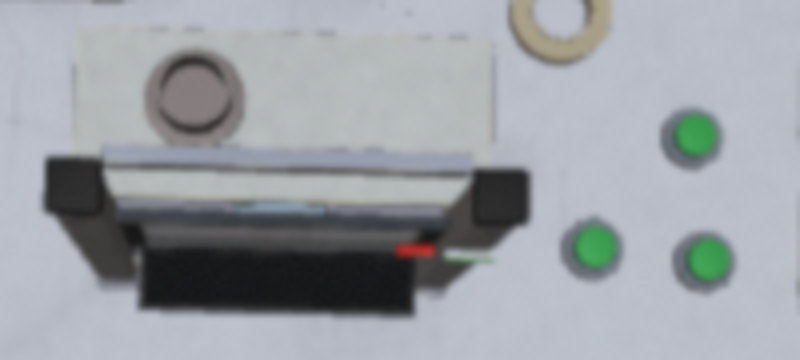

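```bash
python3 - <<'E'
from h import *
import pickle
C=pickle.load(open("c0.pkl","rb"));s,t=C["scene"],C["top"]
S=lambda u,v:(280+u/3-.33,120+v/3-.33)
T=lambda u,v:(230+u/4-.37,170+v/4-.37)
for n,a,b in[("btn",(377,340.5),T(597,246)),("lipL",S(35,314),T(141,308)),("lipR",S(136,447),T(413,314)),("postL",S(65,36),T(74,186)),("postR",S(215,193),T(501,196)),
 ("markwin",S(172,343),T(445,257)),("markout",S(194,364),T(493,261)),("ptrL",S(169,385),T(397,250)),("roofR",S(358,318),T(493,40))]:
    print(n,*tri(s,a,t,b))
for z in(.25,.26,.27,.28,.29,.3): print(z,onplane(s,*S(172,343),z),onplane(t,*T(445,257),z))
E
```

```text
btn [ 0.58795618 -0.24472807  0.01472081] 0.0025962064372026155
lipL [0.52830139 0.11219931 0.14021379] 0.001260660303530385
lipR [ 0.52443147 -0.08438704  0.14633347] 0.0032737782988890847
postL [0.57553175 0.13825958 0.3951662 ] 0.001113676983899997
postR [ 0.57043826 -0.11135752  0.39779962] 0.0005162827491729669
markwin [ 0.55088477 -0.09450194  0.25426514] 0.0015665066695315063
markout [ 0.54956028 -0.12677014  0.25816592] 0.002217177078001711
ptrL [ 0.56434182 -0.06886708  0.18524245] 0.0007628949968785647
roofR [ 0.69905644 -0.12901039  0.24932037] 0.0017180692587832479
0.25 [ 0.55265779 -0.08998186  0.25      ] [ 0.5521179  -0.09531479  0.25      ]
0.26 [ 0.54666162 -0.10015677  0.26      ] [ 0.55093082 -0.09415028  0.26      ]
0.27 [ 0.54066545 -0.11033169  0.27      ] [ 0.54974373 -0.09298576  0.27      ]
0.28 [ 0.53466927 -0.1205066   0.28      ] [ 0.54855665 -0.09182125  0.28      ]
0.29 [ 0.5286731  -0.13068151  0.29      ] [ 0.54736957 -0.09065674  0.29      ]
0.3 [ 0.52267693 -0.14085643  0.3       ] [ 0.54618249 -0.08949223  0.3       ]
```

```bash
cat >> h.py <<'E'
def tgt(p,yaw,down):
    """row (turn, shift) from measured pose to TCP p, tool z at yaw (deg) and 'down' deg below level, tool y level"""
    st=manip.read_state();R0=R.from_rotvec(st["tcp_rot"]).as_matrix()
    a,b=np.radians([yaw,down])
    z=np.array([np.cos(a)*np.cos(b),np.sin(a)*np.cos(b),-np.sin(b)]);y=np.array([-np.sin(a),np.cos(a),0])
    R1=np.stack([np.cross(y,z),y,z],1)
    r=R.from_matrix(R0.T@R1).as_rotvec();d=R0.T@(np.array(p)-st["ee_pos"])
    print(np.round(r,3),np.round(d,3),"rows",max(np.linalg.norm(r)/.125,np.linalg.norm(d)/.0417))
E
python3 - <<'E'
from h import *
tgt((.35,.3,.25),-30,30)
E
```

```text
[ 0.104 -1.043  0.184] [-0.237 -0.204 -0.028] rows 8.516722427842687
```

{"method": "apply_moves", "body": {
  "plan": [
    [0.104,-1.043,0.184,-0.237,-0.204,-0.028,255],
    [0.104,-1.043,0.184,-0.237,-0.204,-0.028,255],
    [0.104,-1.043,0.184,-0.237,-0.204,-0.028,255],
    [0.104,-1.043,0.184,-0.237,-0.204,-0.028,255],
    [0.104,-1.043,0.184,-0.237,-0.204,-0.028,255],
    [0.104,-1.043,0.184,-0.237,-0.204,-0.028,255],
    [0.104,-1.043,0.184,-0.237,-0.204,-0.028,255],
    [0.104,-1.043,0.184,-0.237,-0.204,-0.028,255],
    [0.104,-1.043,0.184,-0.237,-0.204,-0.028,255],
    [0.104,-1.043,0.184,-0.237,-0.204,-0.028,255],
    [0.104,-1.043,0.184,-0.237,-0.204,-0.028,255],
    [0.104,-1.043,0.184,-0.237,-0.204,-0.028,255]
  ],
  "grip_force": 20
}}

```text
time: 1.1
ee_pos: [0.3501, 0.3013, 0.2511]
tcp_rot: [0.548, 2.04, -0.312]
ft_force: [-0.4, -0.1, 0.4]
gripper_width: 0.0118
grasp_force: 0.0
```

```bash
cat > fit.py <<'E'
from h import *
from scipy.optimize import least_squares
D=[([1.19228,.091788,1.231725,0,1.819817,-.0567],[.18968,.56895,.22164],[-.50328,-3.10065,.00267])]
st=manip.read_state();print(np.round(st["q"],3))
D.append((st["q"],st["ee_pos"],st["tcp_rot"]))
def f(v):
    h,L1,L2,T=v;e=[]
    for q,p,r in D:
        w=np.array(p)-T*R.from_rotvec(r).as_matrix()[:,2]
        rr=L1*np.sin(q[1])+L2*np.sin(q[1]+q[2]);z=h+L1*np.cos(q[1])+L2*np.cos(q[1]+q[2])
        e+=list(w-[rr*np.cos(q[0]),rr*np.sin(q[0]),z])
    return e
s=least_squares(f,[.3,.4,.5,.3]);print(s.x,np.round(f(s.x),4))
h,L1,L2,T=s.x
def ik(p,yaw,down):
    a,b=np.radians([yaw,down]);zt=np.array([np.cos(a)*np.cos(b),np.sin(a)*np.cos(b),-np.sin(b)])
    w=np.array(p)-T*zt;r=np.hypot(w[0],w[1]);z=w[2]-h;d=np.hypot(r,z)
    c=(d*d-L1*L1-L2*L2)/(2*L1*L2)
    if abs(c)>1: return "out"
    q3=np.arccos(c);q2=np.arctan2(r,z)-np.arctan2(L2*np.sin(q3),L1+L2*np.cos(q3))
    f=q2+q3;q1=np.arctan2(w[1],w[0]);fd=np.array([np.cos(q1)*np.sin(f),np.sin(q1)*np.sin(f),np.cos(f)])
    return np.round(w,3),np.round([q1,q2,q3,np.arccos(fd@zt)],2)
for y in(.01,.05,.08):
  for yaw in(-20,-30,-40):
    for dn in(0,15,30):
      print(y,yaw,dn,ik((.545,y,.115),yaw,dn),ik((.545,y,.195),yaw,dn)[1])
E
python3 fit.py
```

```text
[ 1.304 -0.274  1.831 -1.033  1.798  0.121]
[-0.03881729  0.44764006  0.57307496  0.31576371] [-0.0306  0.015  -0.0098 -0.0058  0.0013  0.0098]
0.01 -20 0 (array([0.248, 0.118, 0.115]), array([ 0.44, -0.61,  2.56,  0.86])) [ 0.44 -0.7   2.46  0.81]
0.01 -20 15 (array([0.258, 0.114, 0.197]), array([ 0.42, -0.67,  2.44,  0.75])) [ 0.42 -0.7   2.32  0.79]
0.01 -20 30 (array([0.288, 0.104, 0.273]), array([ 0.35, -0.63,  2.29,  0.79])) [ 0.35 -0.64  2.15  0.88]
0.01 -30 0 (array([0.272, 0.168, 0.115]), array([ 0.55, -0.46,  2.47,  1.13])) [ 0.55 -0.55  2.38  1.1 ]
0.01 -30 15 (array([0.281, 0.163, 0.197]), array([ 0.52, -0.54,  2.37,  1.01])) [ 0.52 -0.58  2.25  1.04]
0.01 -30 30 (array([0.308, 0.147, 0.273]), array([ 0.44, -0.53,  2.23,  0.99])) [ 0.44 -0.54  2.1   1.07]
0.01 -40 0 (array([0.303, 0.213, 0.115]), array([ 0.61, -0.3 ,  2.37,  1.34])) [ 0.61 -0.4   2.29  1.32]
0.01 -40 15 (array([0.311, 0.206, 0.197]), array([ 0.58, -0.39,  2.28,  1.22])) [ 0.58 -0.45  2.17  1.25]
0.01 -40 30 (array([0.336, 0.186, 0.273]), array([ 0.51, -0.42,  2.16,  1.17])) [ 0.51 -0.44  2.03  1.24]
0.05 
[... 1196 characters left out ...]
]), array([ 0.54, -0.55,  2.24,  0.92])) [ 0.54 -0.56  2.11  1.01]
0.08 -30 0 (array([0.272, 0.238, 0.115]), array([ 0.72, -0.33,  2.39,  1.28])) [ 0.72 -0.43  2.31  1.26]
0.08 -30 15 (array([0.281, 0.233, 0.197]), array([ 0.69, -0.42,  2.3 ,  1.16])) [ 0.69 -0.47  2.19  1.19]
0.08 -30 30 (array([0.308, 0.217, 0.273]), array([ 0.61, -0.43,  2.17,  1.11])) [ 0.61 -0.45  2.04  1.19]
0.08 -40 0 (array([0.303, 0.283, 0.115]), array([ 0.75, -0.18,  2.28,  1.47])) [ 0.75 -0.28  2.2   1.46]
0.08 -40 15 (array([0.311, 0.276, 0.197]), array([ 0.73, -0.28,  2.2 ,  1.35])) [ 0.73 -0.33  2.09  1.38]
0.08 -40 30 (array([0.336, 0.256, 0.273]), array([ 0.65, -0.32,  2.09,  1.28])) [ 0.65 -0.34  1.97  1.35]
```

```bash
python3 - <<'E'
from h import *
tgt((.455,.10,.105),-25,20)
E
```

```text
[-0.078 -0.177 -0.039] [ 0.03  -0.122  0.239] rows 6.47435585512115
```

{"method": "apply_moves", "body": {
  "plan": [
    [-0.078,-0.177,-0.039,0.03,-0.122,0.239,255],
    [-0.078,-0.177,-0.039,0.03,-0.122,0.239,255],
    [-0.078,-0.177,-0.039,0.03,-0.122,0.239,255],
    [-0.078,-0.177,-0.039,0.03,-0.122,0.239,255],
    [-0.078,-0.177,-0.039,0.03,-0.122,0.239,255],
    [-0.078,-0.177,-0.039,0.03,-0.122,0.239,255],
    [-0.078,-0.177,-0.039,0.03,-0.122,0.239,255],
    [-0.078,-0.177,-0.039,0.03,-0.122,0.239,255],
    [-0.078,-0.177,-0.039,0.03,-0.122,0.239,255],
    [-0.078,-0.177,-0.039,0.03,-0.122,0.239,255],
    [-0.078,-0.177,-0.039,0.03,-0.122,0.239,255]
  ]
}}

```text
time: 2.02
ee_pos: [0.4593, 0.1066, 0.1073]
tcp_rot: [0.422, 1.885, -0.298]
ft_force: [-0.4, 0.2, 1.0]
gripper_width: 0.0003
grasp_force: 0.0
```

```bash
python3 - <<'E'
from h import *
tgt((.55,.06,.105),-25,20)
print(manip.read_state()["q"])
c=manip.camera("scene");a=c["image"][130:330,170:400,::-1]
cv2.imwrite("pics/s2.png",cv2.resize(a,None,fx=3,fy=3,interpolation=cv2.INTER_CUBIC))
E
```

```text
[-0.006  0.     0.   ] [-0.033 -0.003  0.097] rows 2.444501383724145
[ 0.87342452 -0.65015301  2.4611935  -1.27642063  1.25394102  0.1455551 ]
```

View pics/s2.png

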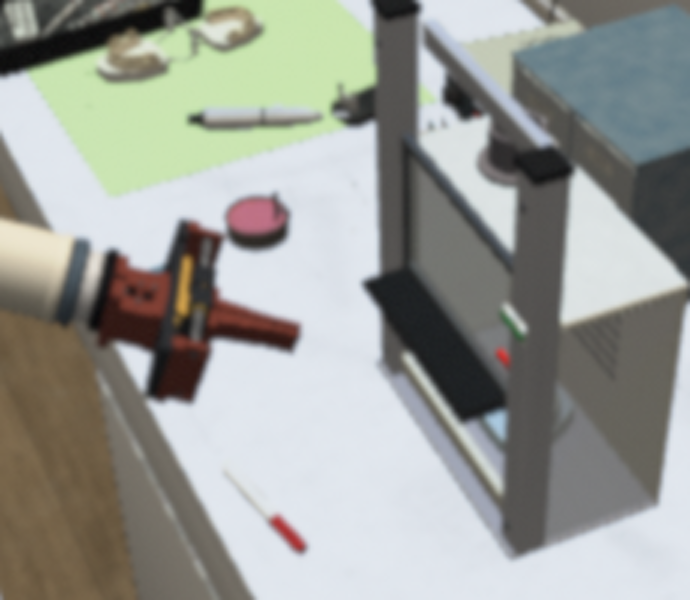

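{"method": "apply_moves", "body": {
  "plan": [
    [0,0,0,-0.009,-0.001,0.025,255],
    [0,0,0,-0.017,-0.002,0.05,255],
    [0,0,0,-0.025,-0.002,0.074,255],
    [0,0,0,-0.033,-0.003,0.097,255],
    [0,0,0,-0.033,-0.003,0.097,255],
    [0,0,0,-0.033,-0.003,0.097,255]
  ]
}}

```text
time: 2.57
ee_pos: [0.5508, 0.0586, 0.1043]
tcp_rot: [0.423, 1.885, -0.301]
ft_force: [-0.1, 0.6, -1.1]
gripper_width: 0.0005
grasp_force: 0.0
```

```bash
python3 - <<'E'
from h import *
st=manip.read_state();print(st["q"],st["ft_force"])
tgt((.55,.06,.185),-25,20)
c=manip.camera("scene");a=c["image"][150:320,240:400,::-1]
cv2.imwrite("pics/s3.png",cv2.resize(a,None,fx=3.5,fy=3.5,interpolation=cv2.INTER_CUBIC))
E
```

```text
[ 0.56067625 -0.51275946  2.38425131 -1.35021999  0.94988508  0.12362706] [-0.06657393  0.60932633 -1.05222292]
[-0.008 -0.     0.001] [-0.075  0.001 -0.029] rows 1.9347757264823104
```

View pics/s3.png

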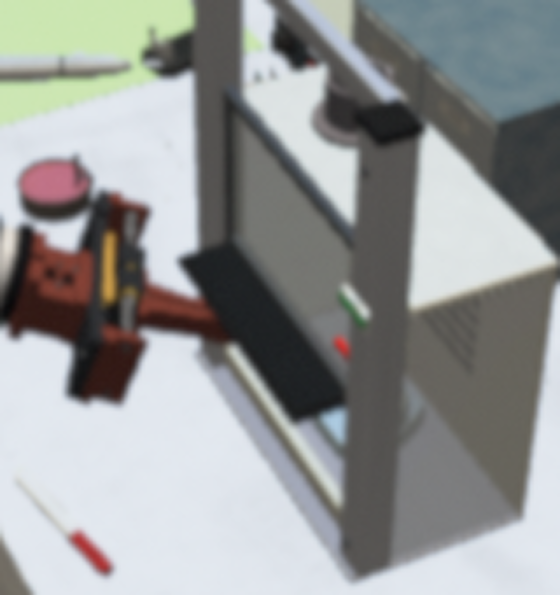

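The fingertips are under the lip, which is where they should be. Now I'll push up slowly.

{"method": "apply_moves", "body": {
  "plan": [
    [0,0,0,-0.004,0,-0.001,255],
    [0,0,0,-0.008,0,-0.003,255],
    [0,0,0,-0.011,0,-0.004,255],
    [0,0,0,-0.015,0,-0.005,255],
    [0,0,0,-0.019,0,-0.007,255],
    [0,0,0,-0.023,0,-0.008,255],
    [0,0,0,-0.026,0,-0.01,255],
    [0,0,0,-0.03,0,-0.011,255],
    [0,0,0,-0.034,0,-0.012,255],
    [0,0,0,-0.038,0,-0.014,255],
    [0,0,0,-0.038,0,-0.014,255]
  ]
}}

```text
time: 3.53
ee_pos: [0.5507, 0.0587, 0.1461]
tcp_rot: [0.423, 1.883, -0.3]
ft_force: [-3.7, -0.1, -2.1]
gripper_width: 0.0004
grasp_force: 1.7
```

```bash
cat > meas.py <<'E'
from h import *
import sys
st=manip.read_state();print(st["ee_pos"],st["ft_force"],st["q"][2])
for n in("scene","top"):
    c=manip.camera(n);m=c["image"].astype(int)
    r,g,b=m[:,:,0],m[:,:,1],m[:,:,2]
    sl=(slice(200,275),slice(325,375)) if n=="scene" else (slice(215,245),slice(318,365))
    red=(r-(g+b)/2)[sl].clip(30)-30;gr=(g-(r+b)/2)[sl].clip(12)-12
    for nm,w in(("red",red),("green",gr)):
        Y,X=np.mgrid[sl];wm=w>w.max()*.4
        print(n,nm,"centroid",(X*w).sum()/w.sum(),(Y*w).sum()/w.sum(),"range",X[wm].min(),X[wm].max(),Y[wm].min(),Y[wm].max())
    if len(sys.argv)>1 and n=="scene":
        cv2.imwrite(sys.argv[1],cv2.resize(c["image"][190:290,270:390,::-1],None,fx=6,fy=6,interpolation=cv2.INTER_CUBIC))
E
python3 meas.py pics/s4.png
```

```text
[0.55065407 0.05867221 0.146117  ] [-3.68176442 -0.12642457 -2.11809609] 2.354879845609148
scene red centroid 337.5321020228672 238.76253298153034 range 336 339 237 241
scene green centroid 340.6503759398496 238.52443609022558 range 337 343 234 242
top red centroid 334.50338940497113 230.68265126788853 range 330 339 230 232
top green centroid 345.8154761904762 234.73809523809524 range 342 347 234 235
```

View pics/s4.png

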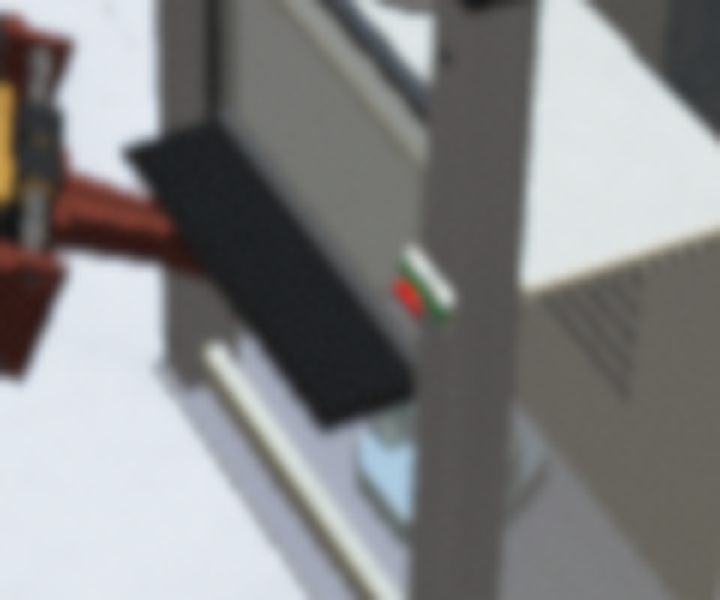

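```bash
python3 - <<'E'
from h import *
import pickle
C=pickle.load(open("c0.pkl","rb"));s,t=C["scene"],C["top"]
m=tri(s,(336.8,233.8),t,(341,234.2));print("mark",*m)
p=tri(s,(335.7,237.5),t,(329.8,230.7));print("ptr",*p)
p0=tri(s,(335.3,247.0),t,(329,232.2));print("ptr0",*p0)
P=p[0].copy()
for z in np.arange(.2,.28,.01):
    print(round(z,2),proj(s,[P[0],P[1],z]),proj(t,[P[0],P[1],z]))
for dz in (0,.01): print(proj(s,m[0]+[0,0,dz]))
print([proj(t,[.573,y,.402]) for y in(.138,-.111)])
E
```

```text
mark [ 0.55002659 -0.09474147  0.25535736] 0.0012934642636886142
ptr [ 0.5635483  -0.0681582   0.21863479] 0.0021553559698237936
ptr0 [ 0.56311335 -0.06862674  0.18892652] 0.002009617510521964
0.2 [335.91311524 243.31785705] [329.04321614 231.89400976]
0.21 [336.03856344 240.1710639 ] [329.36477034 231.4511469 ]
0.22 [336.16522019 236.99193906] [329.69151739 231.00113302]
0.23 [336.29310129 233.78002401] [330.02358416 230.54379342]
0.24 [336.42222275 230.53485247] [330.36110173 230.07894763]
0.25 [336.55260082 227.25595031] [330.70420549 229.60640922]
0.26 [336.68425199 223.94283536] [331.05303536 229.12598553]
0.27 [336.81719297 220.59501731] [331.40773599 228.63747739]
0.28 [336.95144073 217.21199757] [331.76845693 228.1406789 ]
[337.07893949 233.75481616]
[337.21639507 230.40552887]
[array([247.87750315, 216.97407261]), array([354.93010884, 217.37394702])]
```

{"method": "apply_moves", "body": {
  "plan": [
    [0,0,0,-0.004,0,-0.001,255],
    [0,0,0,-0.008,0,-0.003,255],
    [0,0,0,-0.012,0,-0.004,255],
    [0,0,0,-0.016,0,-0.006,255],
    [0,0,0,-0.02,0,-0.007,255],
    [0,0,0,-0.024,0,-0.009,255],
    [0,0,0,-0.028,0,-0.01,255],
    [0,0,0,-0.031,0,-0.011,255],
    [0,0,0,-0.033,0,-0.012,255],
    [0,0,0,-0.033,0,-0.012,255],
    [0,0,0,-0.033,0,-0.012,255]
  ]
}}

```text
time: 4.55
ee_pos: [0.5508, 0.059, 0.1808]
tcp_rot: [0.422, 1.883, -0.3]
ft_force: [-2.5, -1.0, -2.1]
gripper_width: 0.0008
grasp_force: 1.4
```

```bash
python3 meas.py pics/s5.png
```

```text
[0.55075362 0.05900155 0.18076504] [-2.48416418 -1.04529867 -2.08291032] 2.3199622757725225
scene red centroid 338.1162288593019 227.26664267722202 range 336 340 225 229
scene green centroid 339.9220023282887 238.11757857974388 range 337 343 235 242
top red centroid 336.0205925614625 229.2210548434545 range 332 340 228 230
top green centroid 345.8735632183908 234.73563218390805 range 342 348 234 235
```

View pics/s5.png

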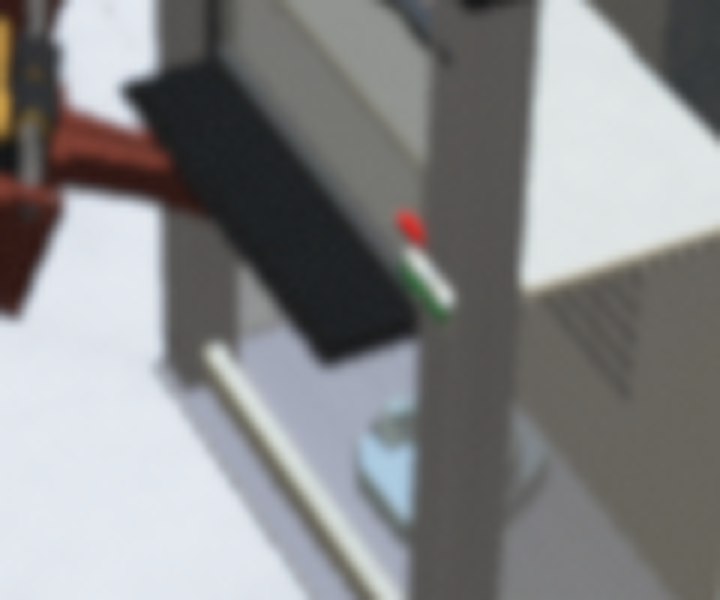

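The pointer is nearly level with the line. I'll check the clip's vertical profile, white against green, in raw pixels to fix the height of the line's middle.

```bash
python3 - <<'E'
from h import *
c=manip.camera("scene");m=c["image"]
for v in range(222,248): print(v," ".join("%3d,%3d,%3d"%tuple(m[v,u]) for u in range(335,347)))
# predicted clip corners for z guess
for zc in(.252,.256,.260,.264):
  print(zc,[np.round(proj(c,[.551,y,zc+d]),1).tolist() for y in(-.0945,-.1285) for d in(.008,.003,-.003,-.008)])
E
```

```text
222 119,119,115 118,118,114 118,118,114 116,117,112 111,111,106 101,100, 95  91, 89, 86  87, 86, 83  87, 85, 82  87, 85, 83  87, 85, 83  86, 85, 82
223 119,118,114 120,118,113 120,116,112 117,115,110 111,110,105 100, 99, 94  91, 90, 86  87, 85, 83  87, 85, 83  87, 84, 83  86, 84, 82  86, 84, 82
224 124,117,112 134,113,108 137,109,105 131,110,105 117,107,102 101, 97, 93  92, 89, 87  87, 85, 83  87, 85, 83  87, 84, 83  86, 84, 83  87, 85, 83
225 134,113,108 160,102, 97 171, 92, 87 162, 94, 89 136, 99, 93 108, 95, 90  92, 88, 85  86, 85, 82  87, 85, 83  86, 85, 82  86, 84, 82  86, 85, 83
226 135,108,103 167, 86, 81 192, 69, 64 191, 72, 67 163, 84, 79 122, 87, 83  95, 86, 83  87, 84, 82  87, 85, 83  86, 84, 82  85, 84, 82  86, 84, 82
227 124,107,102 147, 83, 79 181, 59, 54 198, 53, 48 185, 68, 63 140, 77, 73 102, 83, 81  88, 84, 81  86, 84, 82  86, 84, 82  86, 84, 82  86, 84, 82
228 115,109,105 123, 93, 89 151, 69, 64 183, 51, 47 187, 55, 51 150, 69, 66 107, 79, 77  89, 84, 82  85, 84, 82  86, 84, 82  86, 84, 82  86, 84, 82
229 111,109,105 115,104,101 128, 89, 85 154, 66, 62 169, 57, 54 
[... 2586 characters left out ...]
2  86, 84, 81
247  90, 94,103 108,112,123 119,124,135 120,123,135 111,112,120  95, 95, 97  86, 85, 83  85, 83, 81  84, 82, 80  85, 83, 82  86, 84, 81  85, 83, 80
0.252 [[337.5, 232.0], [337.4, 233.7], [337.3, 235.7], [337.2, 237.3], [344.8, 240.7], [344.7, 242.4], [344.6, 244.4], [344.5, 246.1]]
0.256 [[337.5, 230.7], [337.4, 232.4], [337.4, 234.4], [337.3, 236.0], [344.9, 239.4], [344.8, 241.1], [344.7, 243.1], [344.6, 244.7]]
0.26 [[337.6, 229.3], [337.5, 231.0], [337.4, 233.0], [337.4, 234.7], [345.0, 238.0], [344.9, 239.7], [344.8, 241.7], [344.7, 243.4]]
0.264 [[337.6, 228.0], [337.6, 229.7], [337.5, 231.7], [337.4, 233.4], [345.0, 236.7], [344.9, 238.4], [344.8, 240.4], [344.7, 242.1]]
```

```bash
python3 - <<'E'
from h import *
import pickle
C=pickle.load(open("c0.pkl","rb"));s,t=C["scene"],C["top"]
for ms in((336.6,234.8),(336.6,234.2)):
  for mt in ((341,234.3),(340.5,234.3),(341,234.6)):
    print("mark",ms,mt,*tri(s,ms,t,mt))
for ps in((335.5,225.7),(335.5,226.2)): print("ptr",*tri(s,ps,t,(331.2,229.2)))
# mid-line point: green at col 340 row 238, along line: epipolar match on top line
for u,v in((338,236.4),(340,238),(342,240.5)):
  for tu in (343,344,345,346,347,348,349):
    p,e=tri(s,(u,v),t,(tu,234.3+(tu-341)/12))
    if e<.002: print(u,tu,p,e)
E
```

```text
mark (336.6, 234.8) (341, 234.3) [ 0.54981223 -0.09494019  0.25264454] 0.0018671961979271397
mark (336.6, 234.8) (340.5, 234.3) [ 0.55017243 -0.09382743  0.25160652] 0.0013494216111287413
mark (336.6, 234.8) (341, 234.6) [ 0.54932608 -0.09505691  0.25284252] 0.0011324443677552193
mark (336.6, 234.2) (341, 234.3) [ 0.54971388 -0.09478567  0.2543467 ] 0.0016473306487867136
mark (336.6, 234.2) (340.5, 234.3) [ 0.55007339 -0.09367436  0.25331248] 0.0011300172347001056
mark (336.6, 234.2) (341, 234.6) [ 0.54922836 -0.09490236  0.25454413] 0.0009136922539959907
ptr [ 0.56236231 -0.0682949   0.25560301] 0.0033498568226195836
ptr [ 0.56246212 -0.06839518  0.2541501 ] 0.003538712206843184
338 343 [ 0.54987654 -0.10054855  0.25197569] 0.0009561505251498062
338 344 [ 0.54902119 -0.10279104  0.25410791] 0.0017895654036066582
340 345 [ 0.55057253 -0.10645557  0.25117538] 0.0012884855651577505
340 346 [ 0.5497142  -0.10868728  0.25331221] 0.0004470657639038396
340 347 [ 0.54885858 -0.11091133  0.25544274] 0.0003913629256688003
340 348 [ 0.54800566 -0.11312774  0.25756699] 0.0012268138769490533
342 349 [ 0.54966997 -0.1170733   0.25218375] 0.0014866066946562146
```

Both methods put the pointer and the line within about 2 mm of each other, at 0.253–0.255 m. Now I'll lower the fingers and withdraw.

{"method": "apply_moves", "body": {
  "plan": [
    [0,0,0,0.005,0,0.002,255],
    [0,0,0,0.01,0,0.003,255],
    [0,0,0,0.014,0,0.005,255],
    [0,0,0,0.019,0,0.007,255],
    [0,0,0,0.019,0,0.007,255],
    [0,0,0,0.027,0,-0.017,255],
    [0,0,0,0.035,0,-0.04,255],
    [0,0,0,0.043,0,-0.063,255],
    [0,0,0,0.047,0,-0.075,255],
    [0,0,0,0.047,0,-0.075,255],
    [0,0,0,0.047,0,-0.075,255]
  ]
}}

```text
time: 5.62
ee_pos: [0.4725, 0.097, 0.1617]
tcp_rot: [0.42, 1.884, -0.298]
ft_force: [-0.4, -0.2, 0.4]
gripper_width: 0.0004
grasp_force: 0.0
```

```bash
cat >> h.py <<'E'
def down(p,yd):
    st=manip.read_state();R0=R.from_rotvec(st["tcp_rot"]).as_matrix()
    y=np.array([np.cos(np.radians(yd)),np.sin(np.radians(yd)),0]);z=np.array([0,0,-1.])
    R1=np.stack([np.cross(y,z),y,z],1)
    r=R.from_matrix(R0.T@R1).as_rotvec();d=R0.T@(np.array(p)-st["ee_pos"])
    print(np.round(r,3),np.round(d,3),"rows",max(np.linalg.norm(r)/.125,np.linalg.norm(d)/.0417))
E
python3 meas.py; python3 - <<'E'
from h import *
print(manip.read_state()["q"])
tgt((.42,.06,.24),-25,45)
down((.42,-.15,.25),0)
E
```

```text
[0.47251431 0.09696066 0.16170601] [-0.40254033 -0.16892463  0.42138763] 2.4139947717916286
scene red centroid 338.1151183970856 227.26338797814208 range 336 340 225 229
scene green centroid 339.9270833333333 238.12152777777777 range 337 343 234 242
top red centroid 336.0124814893167 229.22424370636767 range 332 340 228 230
top green centroid 345.9879518072289 234.75301204819277 range 342 347 234 235
[ 0.8158415  -0.74775299  2.41355222 -1.2344613   1.24638453 -0.0188907 ]
[-0.007  0.437 -0.001] [-0.062 -0.055 -0.057] rows 3.494256669725218
[0.683 1.085 0.98 ] [-0.102 -0.245  0.024] rows 12.910309000329471
```

```bash
python3 - <<'E'
from h import *
tgt((.47,.06,.20),-25,60)
E
```

```text
[-0.007  0.699 -0.002] [-0.04  -0.034 -0.001] rows 5.588472253745603
```

{"method": "apply_moves", "body": {
  "plan": [
    [0,0.12,0,-0.007,-0.006,0,255],
    [0,0.24,0,-0.014,-0.012,0,255],
    [0,0.36,0,-0.021,-0.018,0,255],
    [0,0.48,0,-0.028,-0.024,0,255],
    [0,0.6,0,-0.035,-0.03,0,255],
    [0,0.7,0,-0.04,-0.034,-0.001,255],
    [0,0.7,0,-0.04,-0.034,-0.001,255]
  ]
}}

```text
time: 6.3
ee_pos: [0.4722, 0.0567, 0.204]
tcp_rot: [0.586, 2.56, -0.156]
ft_force: [0.1, 0.3, 1.5]
gripper_width: 0.0003
grasp_force: 0.0
```

```bash
python3 - <<'E'
from h import *
print(manip.read_state()["q"])
down((.43,-.18,.22),0)
E
```

```text
[ 0.29858763 -0.64690391  1.95394338 -0.34972284  1.44216207 -0.84628231]
[0.294 0.467 1.094] [-0.064 -0.231  0.018] rows 9.799044278294092
```

```bash
python3 - <<'E'
from h import *
down((.40,-.18,.22),0)
E
```

```text
[0.294 0.467 1.094] [-0.041 -0.245  0.005] rows 9.799044278294092
```

{"method": "apply_moves", "body": {
  "plan": [
    [0.294,0.467,1.094,-0.041,-0.245,0.005,255],
    [0.294,0.467,1.094,-0.041,-0.245,0.005,255],
    [0.294,0.467,1.094,-0.041,-0.245,0.005,255],
    [0.294,0.467,1.094,-0.041,-0.245,0.005,255],
    [0.294,0.467,1.094,-0.041,-0.245,0.005,255],
    [0.294,0.467,1.094,-0.041,-0.245,0.005,255],
    [0.294,0.467,1.094,-0.041,-0.245,0.005,255],
    [0.294,0.467,1.094,-0.041,-0.245,0.005,255],
    [0.294,0.467,1.094,-0.041,-0.245,0.005,255],
    [0.294,0.467,1.094,-0.041,-0.245,0.005,255],
    [0.294,0.467,1.094,-0.041,-0.245,0.005,255],
    [0.294,0.467,1.094,-0.041,-0.245,0.005,255]
  ]
}}

```text
time: 7.3
ee_pos: [0.3985, -0.1782, 0.2146]
tcp_rot: [-2.212, -2.229, 0.011]
ft_force: [0.4, 0.4, -0.5]
gripper_width: 0.0004
grasp_force: 0.0
```

```bash
python3 - <<'E'
from h import *
print(manip.read_state()["q"])
down((.586,-.246,.11),0)
for n in("scene","top"):
    c=manip.camera(n);m=c["image"].astype(int);g=(m[:,:,1]-(m[:,:,0]+m[:,:,2])/2)
    k,l,s,ce=cv2.connectedComponentsWithStats((g>45).astype(np.uint8))
    print(n,[(np.round(ce[i],1).tolist(),s[i,4]) for i in range(1,k) if s[i,4]>20])
E
```

```text
[-0.49358804 -0.34957923  1.64843546 -0.00640664  1.84575428 -0.50272775]
[-0.006  0.004  0.007] [-0.069  0.188  0.104] rows 5.400180341173431
scene [([376.9, 339.2], np.int32(118)), ([427.8, 349.9], np.int32(123)), ([394.2, 368.6], np.int32(138)), ([357.1, 397.5], np.int32(159))]
top [([403.5, 203.4], np.int32(77)), ([378.5, 231.4], np.int32(78)), ([406.7, 234.5], np.int32(80)), ([415.9, 270.1], np.int32(76))]
```

```bash
python3 - <<'E'
from h import *
import pickle
C=pickle.load(open("c0.pkl","rb"));s,t=C["scene"],C["top"]
for a,b in(((376.9,339.2),(378.5,231.4)),((427.8,349.9),(403.5,203.4)),((394.2,368.6),(406.7,234.5))): print(*tri(s,a,t,b))
E
```

```text
[ 0.58740122 -0.24315606  0.01807334] 0.0009956770069427497
[ 0.67875635 -0.32618474  0.01744804] 0.0008857196708914171
[ 0.57756374 -0.3342008   0.01758331] 0.0011139115330469664
```

{"method": "apply_moves", "body": {
  "plan": [
    [0,0,0,-0.015,0.04,0,255],
    [0,0,0,-0.03,0.08,0.02,255],
    [0,0,0,-0.045,0.12,0.04,255],
    [0,0,0,-0.06,0.155,0.07,255],
    [0,0,0,-0.069,0.188,0.1,255],
    [0,0,0,-0.069,0.188,0.104,255],
    [0,0,0,-0.069,0.188,0.104,255],
    [0,0,0,-0.069,0.188,0.104,255]
  ]
}}

```text
time: 8.07
ee_pos: [0.5861, -0.2446, 0.1102]
tcp_rot: [-2.209, -2.229, 0.009]
ft_force: [-1.1, 0.7, 0.6]
gripper_width: 0.0007
grasp_force: 0.0
```

```bash
python3 - <<'E'
from h import *
st=manip.read_state();print(st["ee_pos"],st["ft_force"])
c=manip.camera("scene");cv2.imwrite("pics/s6.png",cv2.resize(c["image"][230:430,300:480,::-1],None,fx=3,fy=3,interpolation=cv2.INTER_CUBIC))
print([proj(c,p) for p in(st["ee_pos"],(.587,-.246,.02))])
E
```

```text
[ 0.58610976 -0.24455919  0.11019501] [-1.05870375  0.68258798  0.57978232]
[array([380.21282029, 314.5859178 ]), array([377.65320846, 339.55069511])]
```

View pics/s6.png

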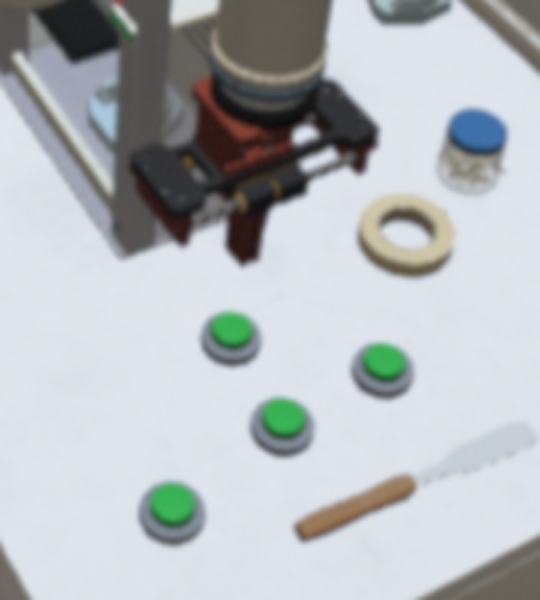

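The shut fingers hang above the leftmost button, at crop (232,330). I'll go down now.

{"method": "apply_moves", "body": {
  "plan": [
    [0,0,0,0,0,0.03,255],
    [0,0,0,0,0,0.06,255],
    [0,0,0,0,0,0.078,255],
    [0,0,0,0,0,0.083,255],
    [0,0,0,0,0,0.087,255],
    [0,0,0,0,0,0.09,255],
    [0,0,0,0,0,0.09,255]
  ]
}}

```text
time: 8.7
ee_pos: [0.5873, -0.2462, 0.0242]
tcp_rot: [2.212, 2.227, -0.005]
ft_force: [0.1, 0.0, 0.6]
gripper_width: 0.0003
grasp_force: 0.0
```

{"method": "apply_moves", "body": {
  "plan": [
    [0,0,0,0,0,0.002,255],
    [0,0,0,0,0,0.004,255],
    [0,0,0,0,0,0.006,255],
    [0,0,0,0,0,0.006,255],
    [0,0,0,0,0,0.006,255]
  ]
}}

```text
time: 9.12
ee_pos: [0.5876, -0.2463, 0.017]
tcp_rot: [2.212, 2.228, -0.005]
ft_force: [2.5, -1.5, 4.4]
gripper_width: -0.0
grasp_force: 2.2
```

{"method": "apply_moves", "body": {
  "plan": [
    [0,0,0,0,0,0.0015,255],
    [0,0,0,0,0,0.003,255],
    [0,0,0,0,0,0.004,255],
    [0,0,0,0,0,0.004,255]
  ]
}}

```text
time: 9.45
ee_pos: [0.5877, -0.2464, 0.0161]
tcp_rot: [2.212, 2.227, -0.005]
ft_force: [-5.0, 1.9, 18.6]
gripper_width: 0.0006
grasp_force: 9.2
```

The force rose from 4.4 N to 18.6 N over 0.9 mm, so the button has bottomed. Next I'll retreat straight up.

{"method": "apply_moves", "body": {
  "plan": [
    [0,0,0,0,0,0,255],
    [0,0,0,0,0,-0.005,255],
    [0,0,0,0,0,-0.015,255],
    [0,0,0,0,0,-0.04,255],
    [0,0,0,0,0,-0.08,255],
    [0,0,0,0,0,-0.1,255],
    [0,0,0,0,0,-0.1,255],
    [0,0,0,0,0,-0.1,255],
    [0,0,0,0,0,-0.1,255],
    [0,0,0,0,0,-0.1,255]
  ]
}}

```text
time: 10.28
ee_pos: [0.5857, -0.245, 0.109]
tcp_rot: [-2.21, -2.225, 0.009]
ft_force: [-0.2, -0.4, -0.8]
gripper_width: 0.0004
grasp_force: 0.0
```

```bash
python3 meas.py; python3 -c "
from workcell import manip
s=manip.read_state();print(s['ee_pos'],s['ft_force'],abs(s['joint_velocities']).max())
print(manip.job_done())"
```

```text
[ 0.58568193 -0.24500942  0.10900239] [-0.19662462 -0.37086787 -0.79205972] 1.3147959095118913
scene red centroid 355.60711994868507 247.26667735728032 range 336 340 225 229
scene green centroid 339.95323741007195 238.06474820143885 range 337 343 234 242
top red centroid 336.01858254105446 229.21931719965428 range 332 340 228 230
top green centroid 346.0700636942675 234.74522292993632 range 342 348 234 235
[ 0.5859167  -0.24513816  0.10943239] [0.31325869 0.09234073 0.19430833] 0.007548662837779528
the job is handed in; nothing more can be done
None
```

I handed the job in at about 10 s of the 48 s: by my camera measurements the red pointer is within about 2 mm of the green line, the leftmost start button was pressed right down and released, and the gripper is clear above it; no verdict came back.

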